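Rinse the brushes at the modelling bench

ROBOT

A 6-joint arm with a two-finger parallel gripper is mounted at the origin on the work surface. World frame = base frame: x ahead of the robot, y to its left, z up, the work surface at z = 0. Lengths are in mm, angles in rad, forces in N, time in s.
With the tool pointing down it reaches from about 325 to 925 mm from the base axis. Payload 3.1 kg.
Tool frame: the origin (TCP) lies midway between the tips of the shut fingers; the grasp point (between the pads) lies 19 mm behind it; z points along the fingers, y is the line along which they close (so a half turn about z gives the same grasp; the last joint's range is limited). The gripper opens to 85 mm and grips with 20 to 120 N. Pads are 22 mm wide; open, the fingers measure 114 mm over their backs; the gripper's body (76 mm by 85 mm) begins 54 mm behind the grasp point. The pads swing forward as they close: fully open they stand 13 mm farther back than shut.
Start: joints at [-1.254, 0.217, 1.613, -0, 1.311, -0.112], TCP at [259.884, -568.418, 201.3] pointing down, gripper open.
Joint ranges: [-2.75, 2.75], [-0.78, 2.1], [0.31, 2.55], [-1.13, 4.27], [0.13, 2.63], [-2.58, 2.58]. Speed limits (rad/s): [2.79, 2.79, 3.14, 3.14, 3.14, 3.14].

INTERFACE

Orientations are given as a unit quaternion [x, y, z, w].
In Python, from station import observe, snapshot, close_job, search_frame gives the robot as it stands.
- The arm moves only by the tool drive_tool, never from a script. Its argument "targets" is a list of rows, each a list of 5 numbers: the shift along the tool's x, y, z in m, then the turn about the tool's z in degrees, then the finger opening in m, from 0 to 0.0854. In form: [[tx, ty, tz, yaw, claw], ...]. A call has 1 to 12 rows; each row shifts and turns the commanded pose from where the row before left it, along the tool's axes as they then stand; what a row does not reach is not made up. A row lasts 1/12 s, in which the tool goes at most 41.7 mm and 7.16 degrees, less where a joint would pass 70% of its speed; a pose out of reach is approached as far as the arm can. A call is refused whole if a number of a shift passes 0.0417 or a number of a turn 7.16, either way. A call with a gripper value outside its range is refused whole. The fingers move at their own pace and stop on an object; "force" is the grip in N (left out, the last holds). Time passes only in rows, so rows that do not move let the fingers close. It gives the time, the measured TCP pose, the force, the opening and the grip force at its end, in the units of the state.
- observe(): the state, without advancing time (a new reading comes with each control period).
- snapshot(name): name is "scene" or "top" or "wrist"; returns a dict with "image" (480x640x3 uint8, red, green, blue), "fx", "fy", "cx", "cy" (pixels), "dist_coeffs" ([k1, k2, p1, p2, k3] as OpenCV has them; the pictures are not rectified), "position" and "orientation" of the camera in the world. Camera axes: x right, y down, z forward; pixel columns grow to the right and rows downward; lengths in mm; the calibration is good to about 2 mm. A picture is of the moment at which its call begins. There is no depth.
- close_job(): hands the job in; it is judged then, once.
Trained networks look in the newest picture that a camera, given by its name, has taken for a name from the list of things; names that differ only in an ending like _2 or _b are one class to them, and where a whole thing is asked for, a point or a joint stands for the part that bears it (a point fixed in the world has none). Each returns a list of dicts, best first, with "confidence" (0 to 1); they miss things now and then, are a little off and sometimes report something else, mostly with a low value. They report only what shows in the picture. A call takes as long as a camera call.
- search_frame(camera, query): "rect" ([centre column, centre row, width, height] in pixels, round what is visible of it).
The state is a dict: "clock": time; "joint_pos": joint angles; "qvel": joint speeds; "joint_efforts": joint torques, N m; "ee_pos": TCP position; "orientation": TCP orientation; "force": force on the tool from outside, world axes, zero at the start; "torque": the same for the moment, N m; "gripper_width": finger opening in mm; "grasp_force": force on a finger pad.
Only numpy, scipy, OpenCV 4.12 (cv2) and the standard library are available. Lean on these libraries where they do the work, as an engineer would, in place of code of your own. Each camera call takes 0.05 s, during which the arm holds its last target. There are 200 camera calls.

TASK

Rinse the used brushes that stand in the wooden block, finest handle first and thickest last: pull each one out, hold its bristle end well down inside the steel rinse pot (about 3 cm below the rim) for about three seconds, then stand it bristles down in a tube of its own in the aluminium drying stand. If the pot starts with its lid on, take the lid off first; finish by putting the lid squarely on the pot, fully seated, whether it was on or lay beside the pot at the start. Do not tip the pot over, and leave the model truck and the paint jars where they are.

Things in the scene. Friction and masses are not known exactly. Their poses are not given: they have to be found in the camera images.
- brush_block: Fixed wooden block 56 x 184 x 75 mm tall (local x, y, z), origin at the centre of its underside, z up. Three vertical round bores 24 mm across and 65 mm deep (floor 10 mm above the underside) at local y = -60, 0 and +60 mm, local x = 0.
- brush_thin: Wooden paint brush, the thinnest one: round handle 10 mm across; flat stiff bristle end and sleeve 13 mm across, 44 mm long; 150 mm long in all. Origin: middle of the bristle end; z runs towards the handle's end. Starts upright in any of the block's bores, bristles down on its floor, handle up. None from the start if absent.
- brush_medium: Wooden paint brush, the middle-sized one: round handle 14.5 mm across; flat stiff bristle end and sleeve 16 mm across, 44 mm long; 160 mm long in all. Origin: middle of the bristle end; z runs towards the handle's end. Starts upright in any of the block's bores, bristles down on its floor, handle up. None from the start if absent.
- brush_thick: Wooden paint brush, the thickest one: round handle 19 mm across; flat stiff bristle end and sleeve 19 mm across, 44 mm long; 170 mm long in all. Origin: middle of the bristle end; z runs towards the handle's end. Starts upright in any of the block's bores, bristles down on its floor, handle up. None from the start if absent.
- rinse_pot: Loose round steel pot, 84 mm across, 75 mm tall, wall 4 mm, inner floor 6 mm above its underside, mouth 76 mm across; about 500 g. Origin: centre of its underside, z up. It stands on the mat, empty, about in front of the robot.
- lid_fitted: The pot's lid, if it starts on the pot; else None. Origin: centre of its underside, z up. From below: plug 64 mm across, 7 mm deep (goes into the pot's mouth); steel disc 90 mm across, 6 mm thick (rests on the rim); upright wooden knob 18 mm across, 32 mm tall (top 45 mm above the origin). 120 g. Seated, its origin is 68 mm above the pot's.
- lid_beside: The same lid, if it starts plug down on the mat just beyond the pot; else None (one of the two is present). Origin: centre of its underside, z up. From below: plug 64 mm across, 7 mm deep (goes into the pot's mouth); steel disc 90 mm across, 6 mm thick (rests on the rim); upright wooden knob 18 mm across, 32 mm tall (top 45 mm above the origin). 120 g. Seated, its origin is 68 mm above the pot's.
- drying_stand: Fixed aluminium stand: a base plate 64 x 190 x 6 mm (local x, y, z) with three upright open square tubes 34 mm wide inside, 40 mm outside, their rims 76 mm above the table, at local y = -65, 0 and +65 mm. Origin: centre of the underside, z up.
- tube0 (a point): Centre of the inner floor of the stand's tube at local y = -65 mm, 6 mm above the table and 70 mm below the rim.
- tube1 (a point): Centre of the inner floor of the stand's tube at local y = 0 mm, 6 mm above the table and 70 mm below the rim.
- tube2 (a point): Centre of the inner floor of the stand's tube at local y = 65 mm, 6 mm above the table and 70 mm below the rim.
- model_truck: Bystander: half-built scale model truck, about 170 x 100 x 90 mm, origin under its middle. Leave it alone.
- paint_jar_a: Bystander: small closed paint jar 34 mm across, 50 mm tall, origin under its middle. Leave it alone.
- paint_jar_b: Bystander: another such closed paint jar. Leave it alone.

How it is judged:
By the outcome, as a careful person would: the job done as asked, in the order asked, and still so for the second after the job is handed in, with the robot touching nothing.
Of brush_thin, brush_medium, brush_thick only 2 to 3 are there at a start; the rules pass over those that are not, and their reading is None.
Of lid_fitted, lid_beside only 1 to 1 are there at a start; the rules pass over those that are not, and their reading is None.
At some moment in a run one of rinse_pot, lid_beside may be knocked a few centimetres aside while the robot is not near it.
It also fails if it takes over 210 s, if anything falls off the work surface, if the arm or the gripper's body presses on something with over 40 N, if the wrist force passes 120 N, or if a joint passes its speed limit or range.

## Working session

There is one attempt and no reset: what is moved stays moved. The work goes in short steps, Python scripts to look and compute and a tool call to move; the robot and the scene stay as the last step left them, time stands still between calls to the robot, and variables do not carry over. Pictures are saved under pics/ and viewed, at most 14 in all, crops included, and the job is handed in when it is done.

Besides the shell and the picture viewer there is one more tool, called after ">>>" by a JSON object that holds its "fn" and its "kwargs". drive_tool: Moves the arm, as the interface text tells. Its arguments: {"type":"object","properties":{"targets":{"type":"array"},"force":{"type":"number"}},"required":["targets"]}

```bash
mkdir -p pics; ls; cat > h.py <<'E'
import numpy as np, cv2
from scipy.spatial.transform import Rotation as R
from station import observe, snapshot, search_frame, close_job
def snap(n,f=None):
    s=snapshot(n)
    if f: cv2.imwrite('pics/'+f+'.png',s['image'][:,:,::-1])
    return s
def K(s): return np.array([[s['fx'],0,s['cx']],[0,s['fy'],s['cy']],[0,0,1.]]),np.array(s['dist_coeffs'],float)
def pix2z(s,uv,z):
    k,d=K(s); p=cv2.undistortPoints(np.array([[uv]],float),k,d)[0,0]
    r=R.from_quat(s['orientation']).apply([p[0],p[1],1]); c=np.array(s['position'])
    return c+r*(z-c[2])/r[2]
def proj(s,P):
    k,d=K(s); Rm=R.from_quat(s['orientation']).inv()
    q=Rm.apply(np.atleast_2d(P)-np.array(s['position']))
    return cv2.projectPoints(q,np.zeros(3),np.zeros(3),k,d)[0][:,0]
E
python3 - <<'E'
from h import *
print(observe())
for n in ('scene','top','wrist'):
    s=snap(n,n+'0'); print(n,s['position'],s['orientation'],s['fx'])
    if n!='wrist':
        for q in ('brush_block','brush_thin','brush_medium','brush_thick','rinse_pot','lid_fitted','drying_stand','model_truck','paint_jar_a'):
            print(q,[(np.round(d['rect']).tolist(),round(d['confidence'],2)) for d in search_frame(n,q)][:3])
E
```

```text
pics
{'clock': 0.0, 'joint_pos': array([-1.25423126e+00,  2.17776344e-01,  1.61493780e+00, -7.91564464e-06,
        1.31128362e+00, -1.12190568e-01]), 'qvel': array([-0.00111964, -0.00109536,  0.001499  ,  0.00077625,  0.00047693,
       -0.00044289]), 'joint_efforts': array([-1.59408110e-04, -3.96849561e+01, -3.03852046e+01, -2.83319978e-04,
        9.74917319e-03,  3.11647898e-05]), 'ee_pos': array([ 259.58251335, -567.56872965,  199.95267489]), 'orientation': array([ 9.77108022e-01,  2.12740374e-01, -1.26475955e-04, -1.19588972e-03]), 'force': array([-0.06420631, -1.36750742, -0.52634025]), 'torque': array([-0.01147112, -0.01606547,  0.02549343]), 'grasp_force': 0.0, 'gripper_width': 85.38478973480409}
scene [1127.23505379 -563.17770535  921.03029603] [ 0.88279157  0.31871353 -0.12548471 -0.32148766] 580.0678844805259
brush_block [([188.0, 295.0, 109.0, 94.0], 0.76), ([357.0, 148.0, 68.0, 71.0], 0.62)]
brush_thin [([179.0, 270.0, 12.0, 38.0], 0.49)]
brush_medium [([151.0, 285.0, 21.0, 40.0], 0.83)]
brush_thick []
rinse_pot [([259.0, 222.0, 44.0, 40.0], 0.8)]
lid_fitted [([369.0, 3
[... 253 characters left out ...]
9.09882202   3.03854008 911.63177164] [-0.70357733  0.7059687  -0.05814902  0.05661999] 471.7903694849541
brush_block [([462.0, 308.0, 115.0, 55.0], 0.9)]
brush_thin []
brush_medium [([510.0, 316.0, 38.0, 9.0], 0.75)]
brush_thick [([442.0, 303.0, 34.0, 17.0], 0.58)]
rinse_pot [([461.0, 309.0, 115.0, 53.0], 0.19)]
lid_fitted [([334.0, 337.0, 53.0, 56.0], 0.91)]
drying_stand [([176.0, 315.0, 116.0, 44.0], 0.88)]
model_truck [([344.0, 168.0, 97.0, 74.0], 0.64), ([440.0, 302.0, 33.0, 13.0], 0.23)]
paint_jar_a [([442.0, 193.0, 24.0, 20.0], 0.62), ([183.0, 192.0, 24.0, 19.0], 0.6)]
wrist [ 321.5848191  -540.60836196  375.20417967] [ 0.83373025 -0.53557449 -0.07189669  0.11351083] 370.1186517359039
```

View pics/top0.png

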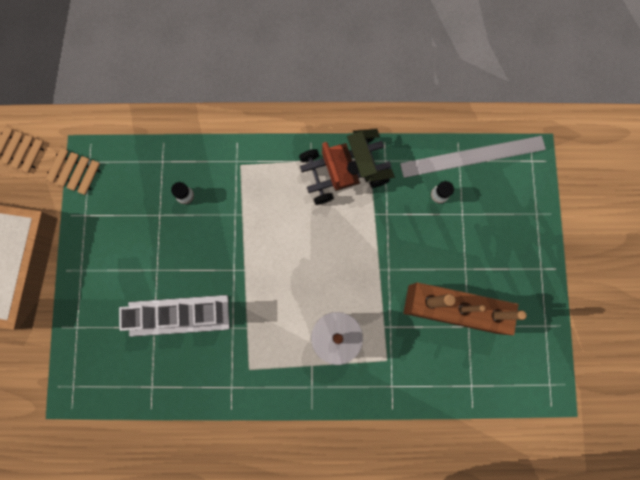

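View pics/scene0.png

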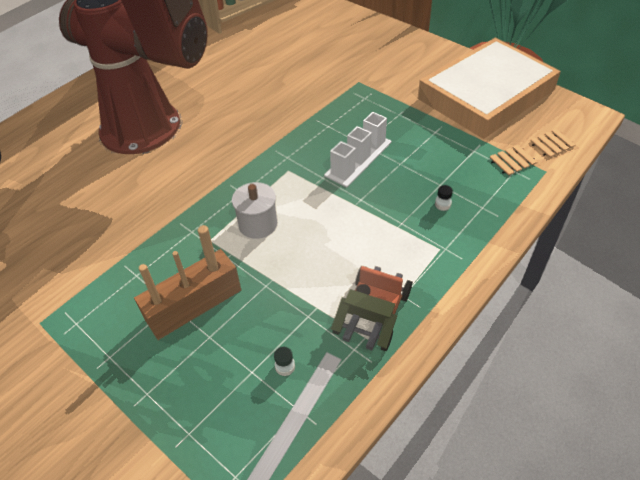

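Top view: stand at left (120–228, 297–333), lidded pot at (337, 338), block at right (407–518, 285–333) holding thick (left, top ≈(450,300)), thin (middle, ≈(483,308)), medium (right, ≈(522,315)). Scene confirms three brushes and the lid on the pot. Zooming for measurement.

```bash
python3 - <<'E'
from h import *
t=cv2.imread('pics/top0.png')
a=[cv2.resize(t[y:y+58,x:x+133],None,fx=6,fy=5.0*6/5,interpolation=cv2.INTER_CUBIC)[:348] for x,y in((400,280),)]
b=cv2.resize(t[285:343,108:241],None,fx=6,fy=6,interpolation=cv2.INTER_CUBIC)[:240]
b=cv2.resize(t[290:340,108:241],None,fx=6,fy=5,interpolation=cv2.INTER_CUBIC)
cv2.imwrite('pics/z.png',np.vstack([a[0],b]))
s=snapshot('top')
for n,uv,z in (('lid disc',(336.5,338.5),81),('knob',(338,339),113),('thick',(450,300),180),('thin',(483,308),160),('med',(522,315),170)): print(n,pix2z(s,uv,z).round(1))
E
```

```text
lid disc [473.3 -44.2  81. ]
knob [473.8 -44.9 113. ]
thick [ 534.9 -215.   180. ]
thin [ 522.6 -273.2  160. ]
med [ 511.1 -330.8  170. ]
```

View pics/z.png

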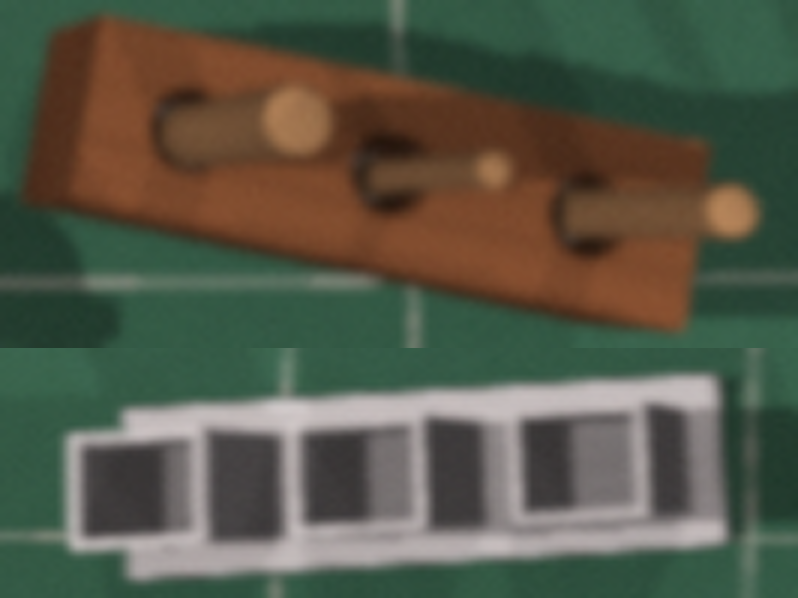

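Zoom: block top corners (102,18),(708,145),(688,330),(70,205); brush tops thick (298,122), thin (494,170), medium (733,212); tube rim centres ≈ (581,465), (358,478), (135,489) in zoom pixels.

```bash
python3 - <<'E'
from h import *
s=snapshot('top')
A=lambda x,y:(400+(x+.5)/6-.5,280+(y+.5)/6-.5)
B=lambda x,y:(108+(x+.5)/6-.5,290+(y-348+.5)/5-.5)
c=np.array([pix2z(s,A(*p),75) for p in((102,18),(708,145),(688,330),(70,205))]); print('block',c.round(1).tolist(),c.mean(0).round(1),[round(float(np.linalg.norm(c[i]-c[i-1])),1) for i in range(4)])
for n,p,z in(('thick',(298,122),180),('thin',(494,170),160),('med',(733,212),170)): print(n,pix2z(s,A(*p),z).round(1))
for n,p in(('holeT',(190,128)),('holet',(390,172)),('holem',(588,213))): print(n,pix2z(s,A(*p),75).round(1))
for p in((581,465),(358,478),(135,489)): print('tube',pix2z(s,B(*p),76).round(1))
# check with scene camera
q=snap('scene','scene1')
print(proj(q,[[534.9,-215,180],[522.6,-273,160],[511,-331,170],[473.5,-44.5,113]]).round(1).tolist())
E
```

```text
block [[569.7, -188.1, 75.0], [531.1, -367.0, 75.0], [477.4, -357.3, 75.0], [515.0, -176.6, 75.0]] [ 523.3 -272.3   75. ] [55.9, 183.1, 54.6, 184.6]
thick [ 535.  -213.8  180. ]
thin [ 522.8 -271.5  160. ]
med [ 511.2 -330.4  170. ]
holeT [ 537.2 -212.9   75. ]
holet [ 524.  -271.5   75. ]
holem [ 511.6 -329.8   75. ]
tube [517.6 186.7  76. ]
tube [513.1 252.1  76. ]
tube [509.2 317.8  76. ]
[[201.3, 229.3], [173.5, 253.5], [141.4, 267.3], [250.8, 186.5]]
```

>>> {"fn": "drive_tool", "kwargs": {"targets": [[0,0,-0.004,-7,0.06],[0,0,-0.004,-7,0.06],[0,0,-0.004,-7,0.06],[0,0,-0.004,-7,0.06],[0,0,-0.004,-7,0.06],[0,0,-0.004,-7,0.06],[0,0,-0.004,-7,0.06],[0,0,-0.004,-7,0.06],[0,0,-0.004,-7,0.06],[0,0,-0.004,-2.4,0.06],[0,0,0,0,0.06],[0,0,0,0,0.06]]}}

```text
clock: 2.2
ee_pos: [259.9, -568.6, 241.6]
orientation: [0.708, 0.706, -0.0, 0.0]
force: [0.5, -1.1, -0.2]
gripper_width: 59.8
grasp_force: 0.0
```

>>> {"fn": "drive_tool", "kwargs": {"targets": [[0.035,0.0135,0,0,0.06],[0.035,0.0135,0,0,0.06],[0.035,0.0135,0,0,0.06],[0.035,0.0135,0,0,0.06],[0.035,0.0135,0,0,0.06],[0.035,0.0135,0,0,0.06],[0.035,0.0135,0,0,0.06],[0.035,0.0135,0,0,0.06],[0.035,0.0135,0,0,0.06],[0.035,0.0135,0,0,0.06],[0,0,0,0,0.06],[0,0,0,0,0.06]]}}

```text
clock: 3.2
ee_pos: [395.5, -216.8, 241.1]
orientation: [0.706, 0.708, -0.0, 0.0]
force: [-0.3, 0.2, -0.5]
gripper_width: 59.9
grasp_force: 0.0
```

```bash
cat >> h.py <<'E'
def look():
    s=snap('top'); 
    for q,z in (('lid_fitted',81),('rinse_pot',75)):
        for d in search_frame('top',q)[:3]: print(q,d['confidence'].__round__(2),np.round(d['rect'],1).tolist(),pix2z(s,d['rect'][:2],z).round(1))
    return s
E
python3 - <<'E'
from h import *
s=look(); cv2.imwrite('pics/t1.png',s['image'][:,:,::-1]); o=observe();print(o['ee_pos'])
E
```

```text
lid_fitted 0.93 [334.6, 336.1, 52.5, 55.9] [477.4 -41.   81. ]
[ 394.76686985 -219.30469892  241.18704148]
```

>>> {"fn": "drive_tool", "kwargs": {"targets": [[0.0348,0.0157,0,0,0.06],[0.0348,0.0157,0,0,0.06],[0.0348,0.0157,0,0,0.06],[0.0348,0.0157,0,0,0.06],[0.0348,0.0157,0,0,0.06],[0,0,0.02,0,0.06],[0,0,0.02,0,0.06],[0,0,0.02,0,0.06],[0,0,0.02,0,0.06],[0,0,0.02,0,0.06],[0,0,0,0,0.06],[0,0,0,0,0.06]]}}

```text
clock: 4.35
ee_pos: [472.5, -45.5, 140.1]
orientation: [0.708, 0.706, -0.001, -0.002]
force: [-0.0, 0.5, -0.1]
gripper_width: 60.1
grasp_force: 0.0
```

```bash
python3 - <<'E'
from h import *
s=snap('wrist','w1'); o=observe();print(o['ee_pos'],o['force'])
print(proj(s,[[473.5,-44.5,113],[473.5,-44.5,81]]))
E
```

```text
[473.9066759  -45.67164816 141.61245866] [ 0.95465802 -0.55253337 -1.36420239]
[[320.29180003 261.01819639]
 [320.28253235 245.72898148]]
```

View pics/w1.png

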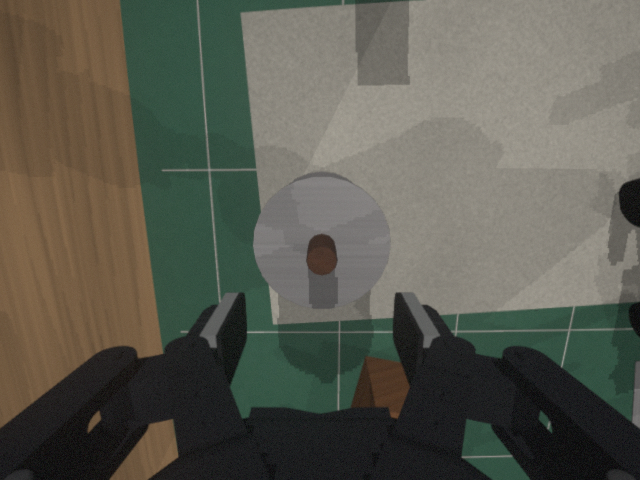

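Wrist view: knob top at (322,257), predicted (320,261), so it is centred between the fingers. Descend and grip.

>>> {"fn": "drive_tool", "kwargs": {"targets": [[0,0,0.015,0,0.06],[0,0,0.015,0,0.06],[0,0,0.012,0,0.06],[0,0,0.007,0,0.06],[0,0,0.005,0,0.06],[0,0,0,0,0.0],[0,0,0,0,0.0],[0,0,0,0,0.0],[0,0,0,0,0.0],[0,0,0,0,0.0],[0,0,0,0,0.0],[0,0,0,0,0.0]], "force": 40}}

```text
clock: 5.4
ee_pos: [473.8, -44.5, 87.5]
orientation: [0.707, 0.707, 0.0, 0.0]
force: [0.1, -1.3, -0.4]
gripper_width: 0.1
grasp_force: 0.0
```

```bash
python3 - <<'E'
from h import *
a=snap('wrist')['image']; b=snap('scene')['image']
z=cv2.resize(b[120:300,180:380],(500,450))
cv2.imwrite('pics/m2.png',np.hstack([cv2.resize(a,(300,225)).repeat(2,0),z])[:,:,::-1]); print(observe()['ee_pos'],observe()['gripper_width'])
E
```

```text
[473.74442229 -44.52365188  87.41629862] 0.1558268154730737
```

View pics/m2.png

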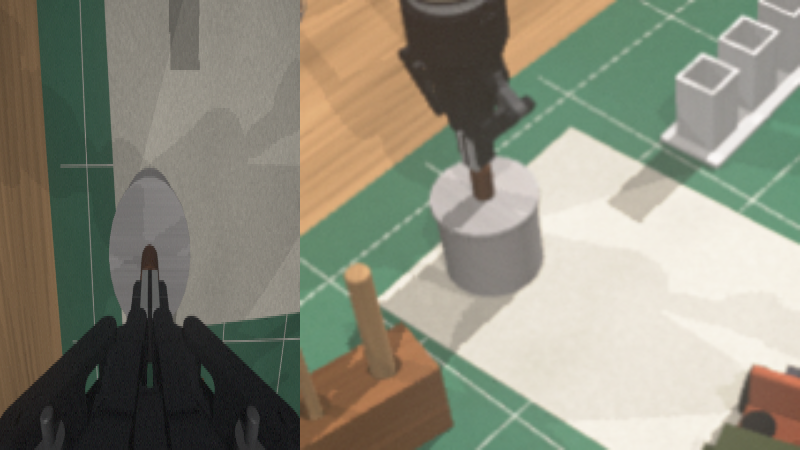

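Fingers shut beside the knob: it is visible on the +y side of the fingers (wrist ≈(320,270)). Measuring it.

```bash
python3 - <<'E'
from h import *
s=snap('wrist'); im=s['image'].astype(int)
m=((im[:,:,0]-im[:,:,2])>15)&(im[:,:,0]<130); m[:,:200]=0;m[:,440:]=0
ys,xs=np.nonzero(m[:400]); print(xs.min(),xs.max(),ys.min(),ys.max(),xs.mean(),ys.mean())
print(s['position'],proj(s,[[473.5,-44.5,113],[473.5,-44.5,81],[473.5,-32,113],[473.8,-44.5,87.4],[473.8,-44.5,106]]).round(1).tolist())
for d in search_frame('wrist','lid_fitted')[:2]: print(d,pix2z(s,d['rect'][:2],81))
cv2.imwrite('pics/w3.png',im[140:400,160:480,::-1].astype(np.uint8).repeat(2,0).repeat(2,1))
E
```

```text
300 338 262 298 317.74715909090907 276.24289772727275
[473.97067308  22.77787735 261.28334068] [[317.9, 301.2], [318.0, 275.4], [317.8, 274.2], [318.6, 279.9], [318.6, 294.8]]
{'rect': [320.9, 262.1, 176.5, 147.5], 'confidence': 0.8} [474.98808472 -37.23125037  81.        ]
```

View pics/w3.png

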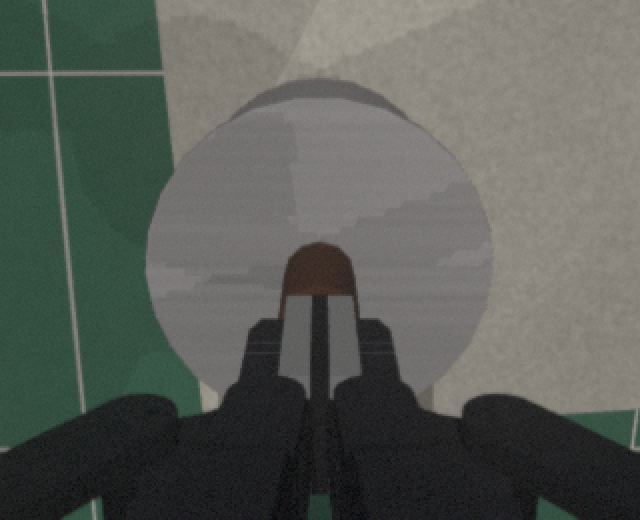

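Pads seem to be in front of/above the knob in the picture, which contradicts the reported TCP height; checking with the scene camera with projected points.

```bash
python3 - <<'E'
from h import *
s=snap('scene'); im=s['image'][:,:,::-1].copy()
z=cv2.resize(im[110:240,200:320],None,fx=5,fy=4.5*5/4.5,interpolation=cv2.INTER_CUBIC)[:600]
P=proj(s,[[473.8,-44.5,87.4],[473.8,-44.5,106.4],[473.5,-44.5,113]]); print(P)
for p,c in zip(P,((0,0,255),(0,255,0),(255,0,0))): cv2.circle(z,tuple(int(v) for v in ((p-[200,110])*5+2)),3,c,-1)
cv2.imwrite('pics/s4.png',z[:600]); o=observe(); print(o['joint_pos'])
E
```

```text
[[252.32852616 195.54932171]
 [251.24520456 188.88387038]
 [250.75709753 186.46378497]]
[-2.41386385e-01  3.20330319e-02  2.05103831e+00  5.88953229e-06
  1.05856770e+00 -2.40890627e-01]
```

View pics/s4.png

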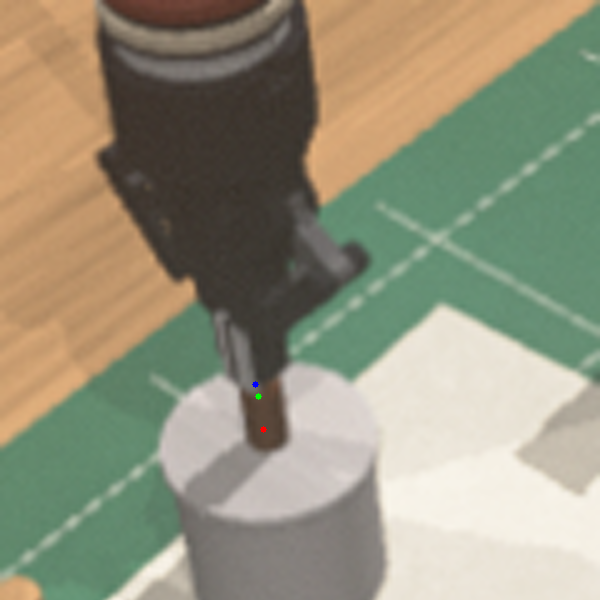

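Scene crop: fingertips end at about (250,187), at the knob's top (z≈113–118), though the TCP reads 87. So the real tips are about 28 mm higher than the reported TCP. Open and descend in checked steps.

>>> {"fn": "drive_tool", "kwargs": {"targets": [[0,0,0,0,0.05],[0,0,0,0,0.05],[0,0,0,0,0.05],[0,0,0,0,0.05],[0,0,0,0,0.05],[0,0,0,0,0.05],[0,0,0.003,0,0.05],[0,0,0.003,0,0.05],[0,0,0.002,0,0.05],[0,0,0,0,0.05]]}}

```text
clock: 6.48
ee_pos: [473.0, -44.4, 78.5]
orientation: [0.707, 0.707, -0.0, -0.001]
force: [-0.4, -0.2, -0.1]
gripper_width: 50.2
grasp_force: 0.0
```

>>> {"fn": "drive_tool", "kwargs": {"targets": [[0,0,0.003,0,0.05],[0,0,0.003,0,0.05],[0,0,0.002,0,0.05],[0,0,0,0,0.05],[0,0,0,0,0.05]]}}

```text
clock: 6.9
ee_pos: [473.5, -44.5, 71.0]
orientation: [0.707, 0.707, -0.0, -0.0]
force: [0.5, 0.5, -0.2]
gripper_width: 50.0
grasp_force: 0.0
```

```bash
python3 - <<'E'
from h import *
s=snap('scene'); im=s['image'][:,:,::-1].copy()
z=cv2.resize(im[110:240,200:320],None,fx=5,fy=5,interpolation=cv2.INTER_CUBIC)[:500]
w=snap('wrist')['image'][200:400,220:420,::-1]
z=np.hstack([z,cv2.resize(w,(500,500))]);cv2.imwrite('pics/s5.png',cv2.resize(z,(800,364))); print(observe()['ee_pos'],observe()['force'])
E
```

```text
[473.7717348  -44.54578399  71.36112211] [-0.3510628   1.23847092  0.67509115]
```

View pics/s5.png

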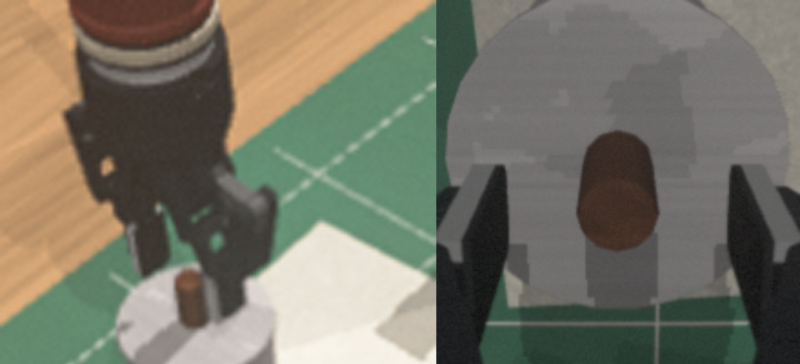

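Wrist/scene crops: the knob stands between the open pads, no contact force at TCP z=71 — below the disc — confirming the offset. Go 10 mm more, then close.

>>> {"fn": "drive_tool", "kwargs": {"targets": [[0,0,0.003,0,0.05],[0,0,0.003,0,0.05],[0,0,0.002,0,0.05],[0,0,0.002,0,0.05],[0,0,0,0,0.0],[0,0,0,0,0.0],[0,0,0,0,0.0],[0,0,0,0,0.0],[0,0,0,0,0.0],[0,0,0,0,0.0]], "force": 40}}

```text
clock: 7.83
ee_pos: [473.8, -44.6, 61.4]
orientation: [0.707, 0.707, 0.0, 0.0]
force: [1.1, 0.2, 0.4]
gripper_width: 16.4
grasp_force: 39.2
```

>>> {"fn": "drive_tool", "kwargs": {"targets": [[0,0,-0.005,0,0],[0,0,-0.01,0,0],[0,0,-0.015,0,0],[0,0,-0.01,0,0],[0.0135,-0.0055,0,0,0],[0.027,-0.0105,0,0,0],[0.027,-0.0105,0,0,0],[0.027,-0.0105,0,0,0],[0.027,-0.0105,0,0,0],[0.0135,-0.0055,0,0,0],[0,0,0,0,0],[0,0,0,0,0]]}}

```text
clock: 8.83
ee_pos: [421.0, 90.9, 102.0]
orientation: [0.707, 0.708, 0.0, 0.001]
force: [0.7, -0.7, -0.5]
gripper_width: 16.5
grasp_force: 39.2
```

>>> {"fn": "drive_tool", "kwargs": {"targets": [[0,0,0.01,0,0],[0,0,0.015,0,0],[0,0,0.015,0,0],[0,0,0.015,0,0],[0,0,0.015,0,0],[0,0,0.015,0,0],[0,0,0.01,0,0],[0,0,0.004,0,0],[0,0,0.003,0,0],[0,0,0.002,0,0],[0,0,0,0,0],[0,0,0,0,0]]}}

```text
clock: 9.83
ee_pos: [421.5, 90.5, -2.1]
orientation: [0.707, 0.707, 0.0, 0.0]
force: [-0.6, -0.4, -0.9]
gripper_width: 16.4
grasp_force: 39.2
```

>>> {"fn": "drive_tool", "kwargs": {"targets": [[0,0,0.002,0,0],[0,0,0.001,0,0],[0,0,0.001,0,0],[0,0,0,0,0]]}}

```text
clock: 10.17
ee_pos: [420.9, 90.6, -6.6]
orientation: [0.707, 0.707, 0.0, 0.0]
force: [-0.6, 0.1, -1.0]
gripper_width: 16.6
grasp_force: 39.2
```

```bash
python3 - <<'E'
from h import *
s=snap('wrist','w6')
print(observe()['ee_pos'],observe()['force'])
t=snap('top')
for q,z in (('rinse_pot',75),): print([(d['rect'],d['confidence']) for d in search_frame('top',q)])
cv2.imwrite('pics/m6.png',np.hstack([cv2.resize(s['image'],(400,300)),cv2.resize(t['image'][260:390,240:413],(400,300),interpolation=cv2.INTER_CUBIC)])[:,:,::-1])
E
```

```text
[420.86203285  90.53975601  -6.59668144] [-0.51962473  0.31814428 -1.08722571]
[([335.1, 338.4, 51.7, 42.8], 0.68)]
```

View pics/m6.png

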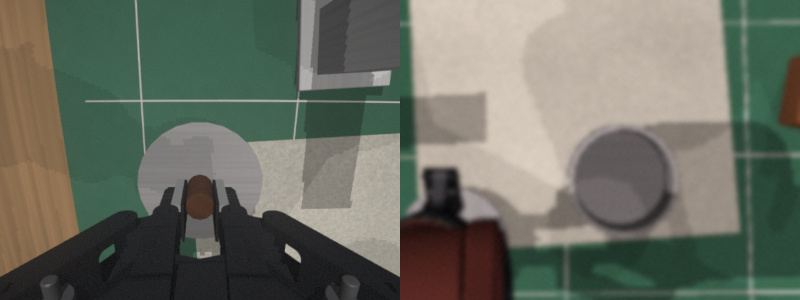

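Left: knob between pads with lid on the mat; right: open pot with rim centre ≈(336.5,337) in the top image, unmoved. Release the lid and go to the thin brush.

>>> {"fn": "drive_tool", "kwargs": {"targets": [[0,0,0.0005,0,0],[0,0,0,0,0.05],[0,0,0,0,0.05],[0,0,0,0,0.05],[0,0,0,0,0.05],[0,0,-0.01,0,0.05],[0,0,-0.03,0,0.05],[0,0,-0.04,0,0.05],[0,0,-0.04,0,0.05],[0,0,-0.04,0,0.05],[0,0,-0.04,0,0.05],[0,0,-0.007,0,0.05]]}}

```text
clock: 11.32
ee_pos: [425.8, 90.8, 208.9]
orientation: [0.707, 0.707, 0.006, 0.005]
force: [1.0, -0.3, 0.7]
gripper_width: 49.6
grasp_force: 0.0
```

>>> {"fn": "drive_tool", "kwargs": {"targets": [[-0.0362,0.0102,0,0,0.05],[-0.0362,0.0102,0,0,0.05],[-0.0362,0.0102,0,0,0.05],[-0.0362,0.0102,0,0,0.05],[-0.0362,0.0102,0,0,0.05],[-0.0362,0.0102,0,0,0.05],[-0.0362,0.0102,0,0,0.05],[-0.0362,0.0102,0,0,0.05],[-0.0362,0.0102,0,0,0.05],[-0.0362,0.0102,0,0,0.05],[0,0,0,0,0.05],[0,0,0,0,0.05]]}}

```text
clock: 12.32
ee_pos: [522.3, -273.2, 199.5]
orientation: [0.708, 0.706, 0.0, -0.001]
force: [0.7, 0.7, -1.1]
gripper_width: 50.0
grasp_force: 0.0
```

```bash
python3 - <<'E'
from h import *
s=snap('wrist'); 
print(observe()['ee_pos'],observe()['force'])
P=proj(s,[[535,-213.8,180],[522.8,-271.5,160],[511.2,-330.4,170]]).round(1); print(P.tolist())
im=s['image'][:,:,::-1].copy()
for p in P: cv2.circle(im,tuple(int(v) for v in p),3,(0,0,255),-1)
t=snap('top'); print(pix2z(t,(336.5,337.1),75), [(d['rect'],d['confidence']) for d in search_frame('top','rinse_pot')])
cv2.imwrite('pics/m7.png',np.hstack([cv2.resize(im,(400,300)),cv2.resize(t['image'][280:400,250:410],(400,300),interpolation=cv2.INTER_CUBIC)[:,:,::-1]]))
E
```

```text
[ 522.04782231 -271.69819224  199.38912889] [-0.16683606 -0.04276266  0.31623969]
[[342.9, 156.9], [319.4, 253.6], [301.0, 349.0]]
[475.41288709 -44.61481852  75.        ] [([336.4, 339.8, 55.5, 45.9], 0.63), ([459.2, 307.9, 113.1, 49.4], 0.26)]
```

View pics/m7.png

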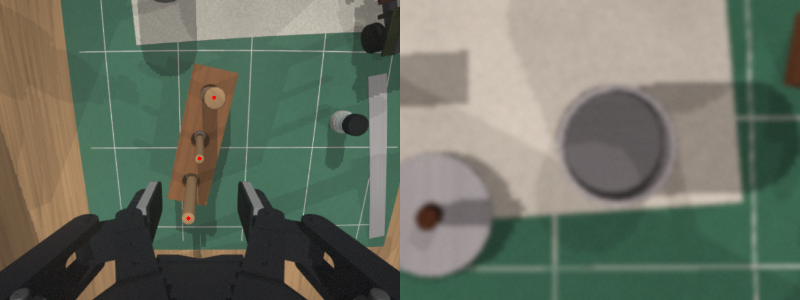

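Projected dots fall on the three brush tops; lid lies left of the open, unmoved pot. Descend on the thin brush and grip.

>>> {"fn": "drive_tool", "kwargs": {"targets": [[0,0,0.02,0,0.05],[0,0,0.02,0,0.05],[0,0,0.02,0,0.05],[0,0,0.02,0,0.05],[0,0,0.015,0,0.05],[0,0,0.007,0,0.05],[0,0,0.004,0,0.05],[0,0,0,0,0.0],[0,0,0,0,0.0],[0,0,0,0,0.0],[0,0,0,0,0.0],[0,0,0,0,0.0]]}}

```text
clock: 13.47
ee_pos: [523.6, -272.2, 95.4]
orientation: [0.707, 0.707, 0.0, 0.001]
force: [-0.3, 0.7, 3.6]
gripper_width: 8.6
grasp_force: 38.9
```

>>> {"fn": "drive_tool", "kwargs": {"targets": [[0,0,0,0,0],[0,0,0,0,0]]}}

```text
clock: 13.63
ee_pos: [523.6, -272.3, 95.4]
orientation: [0.707, 0.707, 0.0, 0.001]
force: [-0.3, 1.0, 5.8]
gripper_width: 8.9
grasp_force: 39.2
```

>>> {"fn": "drive_tool", "kwargs": {"targets": [[0,0,-0.005,0,0],[0,0,-0.015,0,0],[0,0,-0.02,0,0],[0,0,-0.02,0,0],[0,0,-0.02,0,0],[0,0,-0.02,0,0],[0,0,-0.01,0,0],[0,0,0,0,0],[0,0,0,0,0]]}}

```text
clock: 14.38
ee_pos: [522.5, -271.6, 203.6]
orientation: [0.707, 0.707, 0.0, 0.0]
force: [0.1, 0.2, -0.8]
gripper_width: 8.8
grasp_force: 39.0
```

>>> {"fn": "drive_tool", "kwargs": {"targets": [[0.0138,-0.003,0,0,0],[0.025,-0.0054,0,0,0],[0.025,-0.0054,0,0,0],[0.025,-0.0054,0,0,0],[0.025,-0.0054,0,0,0],[0.025,-0.0054,0,0,0],[0.025,-0.0054,0,0,0],[0.025,-0.0054,0,0,0],[0.025,-0.0054,0,0,0],[0.014,-0.0028,0,0,0],[0,0,0,0,0],[0,0,0,0,0]]}}

```text
clock: 15.38
ee_pos: [472.1, -42.4, 202.1]
orientation: [0.707, 0.708, -0.001, -0.001]
force: [0.1, 0.6, -1.1]
gripper_width: 8.7
grasp_force: 39.0
```

```bash
cat >> h.py <<'E'
def both(f,b=(180,120),tb=(240,260)):
    s=snap('scene');t=snap('top');o=observe();print(o['ee_pos'].round(1),o['gripper_width'])
    print([(np.round(d['rect'],1).tolist(),round(d['confidence'],2)) for d in search_frame('top','rinse_pot')])
    a=cv2.resize(s['image'][b[1]:b[1]+150,b[0]:b[0]+200],(400,300),interpolation=cv2.INTER_CUBIC)
    c=cv2.resize(t['image'][tb[1]:tb[1]+150,tb[0]:tb[0]+200],(400,300),interpolation=cv2.INTER_CUBIC)
    cv2.imwrite('pics/'+f+'.png',np.hstack([a,c])[:,:,::-1])
E
python3 -c "
from h import *
both('m8')"
```

```text
[473.  -43.8 202.8] 8.668866884152028
[]
```

View pics/m8.png

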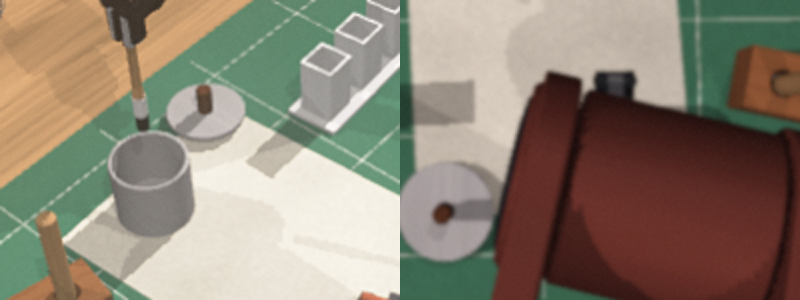

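Brush hangs vertical, tip at scene (251,185), right over the pot mouth (≈(255,200)), pot unmoved. Lower 77 mm and hold.

>>> {"fn": "drive_tool", "kwargs": {"targets": [[0,0,0.01,0,0],[0,0,0.015,0,0],[0,0,0.015,0,0],[0,0,0.015,0,0],[0,0,0.012,0,0],[0,0,0.007,0,0],[0,0,0.003,0,0],[0,0,0,0,0],[0,0,0,0,0],[0,0,0,0,0],[0,0,0,0,0],[0,0,0,0,0]]}}

```text
clock: 16.53
ee_pos: [474.3, -43.9, 127.6]
orientation: [0.707, 0.707, 0.0, 0.001]
force: [-0.2, -0.2, -0.5]
gripper_width: 8.7
grasp_force: 39.0
```

>>> {"fn": "drive_tool", "kwargs": {"targets": [[0,0,0,0,0],[0,0,0,0,0],[0,0,0,0,0],[0,0,0,0,0],[0,0,0,0,0],[0,0,0,0,0],[0,0,0,0,0],[0,0,0,0,0],[0,0,0,0,0],[0,0,0,0,0],[0,0,0,0,0],[0,0,0,0,0]]}}

```text
clock: 17.53
ee_pos: [473.7, -43.7, 126.8]
orientation: [0.707, 0.707, 0.0, 0.0]
force: [0.3, 0.6, -0.7]
gripper_width: 8.8
grasp_force: 39.0
```

>>> {"fn": "drive_tool", "kwargs": {"targets": [[0,0,0,0,0],[0,0,0,0,0],[0,0,0,0,0],[0,0,0,0,0],[0,0,0,0,0],[0,0,0,0,0],[0,0,0,0,0],[0,0,0,0,0],[0,0,0,0,0],[0,0,0,0,0],[0,0,0,0,0],[0,0,0,0,0]]}}

```text
clock: 18.53
ee_pos: [473.7, -43.7, 126.8]
orientation: [0.707, 0.707, 0.0, 0.0]
force: [-0.4, -1.2, -1.2]
gripper_width: 8.4
grasp_force: 39.0
```

>>> {"fn": "drive_tool", "kwargs": {"targets": [[0,0,0,0,0],[0,0,0,0,0],[0,0,0,0,0],[0,0,0,0,0],[0,0,0,0,0],[0,0,0,0,0],[0,0,0,0,0],[0,0,0,0,0],[0,0,0,0,0]]}}

```text
clock: 19.28
ee_pos: [473.7, -43.7, 126.8]
orientation: [0.707, 0.707, -0.0, 0.0]
force: [0.8, -0.4, -0.6]
gripper_width: 8.8
grasp_force: 39.0
```

>>> {"fn": "drive_tool", "kwargs": {"targets": [[0,0,-0.01,0,0],[0,0,-0.02,0,0],[0,0,-0.02,0,0],[0,0,-0.02,0,0],[0,0,-0.01,0,0],[0,0,0,0,0],[0,0,0,0,0]]}}

```text
clock: 19.87
ee_pos: [474.1, -43.9, 207.4]
orientation: [0.707, 0.707, 0.0, 0.001]
force: [-0.1, 0.1, -0.5]
gripper_width: 8.9
grasp_force: 39.0
```

>>> {"fn": "drive_tool", "kwargs": {"targets": [[0.0208,0.0018,0,0,0],[0.04,0.004,0,0,0],[0.04,0.004,0,0,0],[0.04,0.004,0,0,0],[0.04,0.004,0,0,0],[0.04,0.004,0,0,0],[0.04,0.004,0,0,0],[0.04,0.004,0,0,0],[0.04,0.004,0,0,0],[0.0207,0.0017,0,0,0],[0,0,0,0,0],[0,0,0,0,0]]}}

```text
clock: 20.87
ee_pos: [508.0, 318.1, 204.4]
orientation: [0.706, 0.708, -0.002, -0.0]
force: [-0.2, -1.0, -0.3]
gripper_width: 8.5
grasp_force: 39.0
```

```bash
python3 -c "
from h import *
both('m9',(270,40),(240,260))
s=snap('scene'); o=observe()['ee_pos']
print(proj(s,[[o[0],o[1],122],[509.2,317.8,76]]))"
```

```text
[508.5 316.5 205.1] 8.747341100851807
[([337.0, 338.9, 49.7, 42.5], 0.81)]
[[374.76399411 103.43360351]
 [374.40447607 119.2064954 ]]
```

View pics/m9.png

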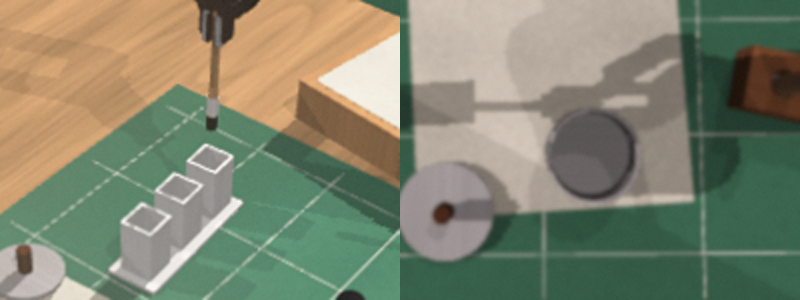

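Brush tip at scene (375.5,103.5) as predicted and right above the tube mouth (375.5,120); pot still in place. Lower in.

>>> {"fn": "drive_tool", "kwargs": {"targets": [[0,0,0.01,0,0],[0,0,0.015,0,0],[0,0,0.015,0,0],[0,0,0.015,0,0],[0,0,0.015,0,0],[0,0,0.015,0,0],[0,0,0.012,0,0],[0,0,0.01,0,0],[0,0,0.004,0,0],[0,0,0.001,0,0],[0,0,0,0,0],[0,0,0,0,0]]}}

```text
clock: 22.07
ee_pos: [510.1, 318.1, 95.7]
orientation: [0.707, 0.707, 0.001, 0.0]
force: [0.2, -0.3, 0.2]
gripper_width: 8.7
grasp_force: 39.0
```

>>> {"fn": "drive_tool", "kwargs": {"targets": [[0,0,0.001,0,0],[0,0,0.001,0,0],[0,0,0.001,0,0],[0,0,0,0,0]]}}

```text
clock: 22.4
ee_pos: [509.4, 317.8, 91.9]
orientation: [0.707, 0.707, 0.0, 0.0]
force: [-0.7, 0.1, -0.2]
gripper_width: 8.7
grasp_force: 39.0
```

>>> {"fn": "drive_tool", "kwargs": {"targets": [[0,0,0,0,0.02],[0,0,0,0,0.02],[0,0,0,0,0.05],[0,0,0,0,0.05],[0,0,0,0,0.05],[0,0,0,0,0.05],[0,0,-0.02,0,0.05],[0,0,-0.03,0,0.05],[0,0,-0.03,0,0.05],[0,0,-0.028,0,0.05],[0,0,0,0,0.05],[0,0,0,0,0.05]]}}

```text
clock: 23.4
ee_pos: [511.2, 318.6, 202.9]
orientation: [0.707, 0.707, 0.003, 0.001]
force: [0.2, 0.7, -1.0]
gripper_width: 49.6
grasp_force: 0.0
```

>>> {"fn": "drive_tool", "kwargs": {"targets": [[-0.0183,0,0,0,0.05],[-0.035,0,0,0,0.05],[-0.035,0,0,0,0.05],[-0.035,0,0,0,0.05],[-0.035,0,0,0,0.05],[-0.035,0,0,0,0.05],[-0.035,0,0,0,0.05],[-0.035,0,0,0,0.05],[-0.035,0,0,0,0.05],[-0.035,0,0,0,0.05],[-0.035,0,0,0,0.05],[-0.035,0,0,0,0.05]]}}

```text
clock: 24.4
ee_pos: [507.5, -86.8, 197.8]
orientation: [0.707, 0.707, -0.001, -0.002]
force: [0.1, -0.2, -0.1]
gripper_width: 50.0
grasp_force: 0.0
```

>>> {"fn": "drive_tool", "kwargs": {"targets": [[-0.035,0,0,0,0.05],[-0.035,0,0,0,0.05],[-0.035,0,0,0,0.05],[-0.035,0,0,0,0.05],[-0.035,0,0,0,0.05],[-0.035,0,0,0,0.05],[-0.025,0,0,0,0.05],[-0.01,0,0,0,0.05],[0,0,0,0,0.05],[0,0,0,0,0.05]]}}

```text
clock: 25.23
ee_pos: [508.2, -329.5, 198.2]
orientation: [0.708, 0.707, 0.0, -0.002]
force: [-0.9, 1.0, -0.8]
gripper_width: 50.3
grasp_force: 0.0
```

```bash
python3 -c "
from h import *
both('m10',(270,40),(240,260))
t=snap('top');a=cv2.resize(t['image'][280:350,100:240],(560,280));b=cv2.resize(t['image'][300:380,240:400],(560,280));cv2.imwrite('pics/m10.png',np.vstack([a,b])[:,:,::-1])"
```

```text
[ 508.7 -328.6  198.9] 49.780099540797245
[([336.7, 338.6, 52.8, 45.1], 0.83)]
```

View pics/m10.png

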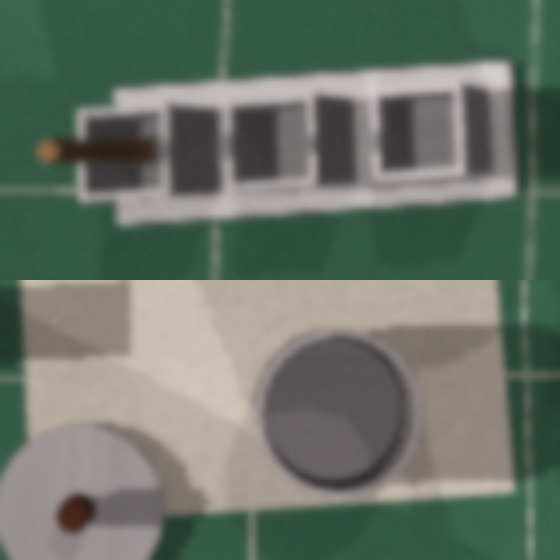

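The thin brush stands upright in the far tube; pot unmoved (≈(335.7,337.4)). Grip the medium brush.

>>> {"fn": "drive_tool", "kwargs": {"targets": [[-0.0015,0.002,0.02,0,0.05],[0,0,0.02,0,0.05],[0,0,0.02,0,0.05],[0,0,0.02,0,0.05],[0,0,0.01,0,0.05],[0,0,0.004,0,0.05],[0,0,0.002,0,0.05],[0,0,0,0,0],[0,0,0,0,0],[0,0,0,0,0],[0,0,0,0,0],[0,0,0,0,0]]}}

```text
clock: 26.43
ee_pos: [511.8, -332.9, 105.5]
orientation: [0.707, 0.707, 0.0, 0.001]
force: [-0.9, -0.6, 4.3]
gripper_width: 13.5
grasp_force: 39.1
```

>>> {"fn": "drive_tool", "kwargs": {"targets": [[0,0,0,0,0],[0,0,0,0,0]]}}

```text
clock: 26.6
ee_pos: [511.8, -332.9, 105.5]
orientation: [0.707, 0.707, 0.0, 0.001]
force: [-1.2, 0.1, 5.4]
gripper_width: 13.2
grasp_force: 39.1
```

>>> {"fn": "drive_tool", "kwargs": {"targets": [[0,0,-0.005,0,0],[0,0,-0.015,0,0],[0,0,-0.02,0,0],[0,0,-0.02,0,0],[0,0,-0.02,0,0],[0,0,-0.02,0,0],[0,0,-0.01,0,0],[0,0,0,0,0],[0,0,0,0,0]]}}

```text
clock: 27.35
ee_pos: [511.1, -332.1, 213.8]
orientation: [0.707, 0.707, 0.0, 0.0]
force: [-0.3, 0.1, 0.5]
gripper_width: 13.2
grasp_force: 39.0
```

>>> {"fn": "drive_tool", "kwargs": {"targets": [[0.0,-0.0185,0,0,0],[0.015,-0.0185,0,0,0],[0.03,0,0,0,0],[0.03,0,0,0,0],[0.03,0,0,0,0],[0.03,0,0,0,0],[0.03,0,0,0,0],[0.03,0,0,0,0],[0.03,0,0,0,0],[0.03,0,0,0,0],[0.0215,0,0,0,0],[0.01,0,0,0,0]]}}

```text
clock: 28.35
ee_pos: [472.4, -42.7, 211.4]
orientation: [0.706, 0.708, -0.001, -0.002]
force: [-0.0, -0.0, 1.0]
gripper_width: 13.3
grasp_force: 39.1
```

>>> {"fn": "drive_tool", "kwargs": {"targets": [[0,0,0,0,0],[0,0,0,0,0]]}}

```text
clock: 28.52
ee_pos: [473.6, -45.7, 212.6]
orientation: [0.707, 0.707, -0.001, -0.001]
force: [0.2, 0.0, -0.4]
gripper_width: 13.3
grasp_force: 39.1
```

```bash
cat >> h.py <<'E'
def chk(zb):
    s=snap('scene');o=observe();print(o['ee_pos'].round(1),o['gripper_width'])
    print('pot',[(np.round(d['rect'],1).tolist(),round(d['confidence'],2)) for d in search_frame('scene','rinse_pot')])
    print('pred',proj(s,[[o['ee_pos'][0],o['ee_pos'][1],zb],[474,-44.5,75]]).round(1).tolist())
    for q in('brush_thin','brush_medium','brush_thick'): print(q,[(np.round(d['rect'],1).tolist(),round(d['confidence'],2)) for d in search_frame('scene',q)])
    # pot vs start picture: residual shift of the pot body
    a=cv2.imread('pics/scene1.png',0)[212:242,234:282]; b=cv2.cvtColor(s['image'],cv2.COLOR_RGB2GRAY)[192:262,214:302]
    r=cv2.matchTemplate(b,a,cv2.TM_CCOEFF_NORMED); _,v,_,l=cv2.minMaxLoc(r); print('pot shift px',l[0]-20,l[1]-20,round(v,3))
E
python3 -c "
from h import *
chk(118)"
```

```text
[473.8 -46.3 213. ] 13.469853560957217
pot [([257.5, 211.3, 44.7, 55.5], 0.91)]
pred [[249.9, 185.2], [253.1, 199.9]]
brush_thin [([376.1, 107.4, 8.1, 35.6], 0.58)]
brush_medium [([250.2, 163.8, 13.3, 48.9], 0.92), ([358.4, 150.8, 65.2, 71.0], 0.44)]
brush_thick [([207.8, 248.7, 21.5, 47.2], 0.86)]
pot shift px 0 0 0.988
```

>>> {"fn": "drive_tool", "kwargs": {"targets": [[0.001,0,0.01,0,0],[0,0,0.015,0,0],[0,0,0.015,0,0],[0,0,0.015,0,0],[0,0,0.012,0,0],[0,0,0.007,0,0],[0,0,0.003,0,0],[0,0,0,0,0],[0,0,0,0,0],[0,0,0,0,0],[0,0,0,0,0],[0,0,0,0,0]]}}

```text
clock: 29.77
ee_pos: [474.8, -44.7, 137.6]
orientation: [0.707, 0.707, 0.0, 0.001]
force: [-0.5, 0.8, -0.6]
gripper_width: 13.6
grasp_force: 39.1
```

>>> {"fn": "drive_tool", "kwargs": {"targets": [[0,0,0,0,0],[0,0,0,0,0],[0,0,0,0,0],[0,0,0,0,0],[0,0,0,0,0],[0,0,0,0,0],[0,0,0,0,0],[0,0,0,0,0],[0,0,0,0,0],[0,0,0,0,0],[0,0,0,0,0],[0,0,0,0,0]]}}

```text
clock: 30.77
ee_pos: [474.2, -44.5, 136.8]
orientation: [0.707, 0.707, -0.0, -0.0]
force: [-0.1, -0.0, -0.9]
gripper_width: 13.4
grasp_force: 39.1
```

>>> {"fn": "drive_tool", "kwargs": {"targets": [[0,0,0,0,0],[0,0,0,0,0],[0,0,0,0,0],[0,0,0,0,0],[0,0,0,0,0],[0,0,0,0,0],[0,0,0,0,0],[0,0,0,0,0],[0,0,0,0,0],[0,0,0,0,0],[0,0,0,0,0],[0,0,0,0,0]]}}

```text
clock: 31.77
ee_pos: [474.2, -44.5, 136.8]
orientation: [0.707, 0.707, -0.0, 0.0]
force: [0.7, -0.5, 0.2]
gripper_width: 13.5
grasp_force: 39.1
```

>>> {"fn": "drive_tool", "kwargs": {"targets": [[0,0,0,0,0],[0,0,0,0,0],[0,0,0,0,0],[0,0,0,0,0],[0,0,0,0,0],[0,0,0,0,0],[0,0,0,0,0],[0,0,0,0,0],[0,0,0,0,0]]}}

```text
clock: 32.52
ee_pos: [474.2, -44.5, 136.8]
orientation: [0.707, 0.707, -0.0, -0.0]
force: [0.1, -0.3, -0.3]
gripper_width: 13.2
grasp_force: 39.1
```

>>> {"fn": "drive_tool", "kwargs": {"targets": [[0,0,-0.01,0,0],[0,0,-0.02,0,0],[0,0,-0.02,0,0],[0,0,-0.02,0,0],[0,0,-0.01,0,0],[0,0,0,0,0],[0,0,0,0,0],[0,0,0,0,0]]}}

```text
clock: 33.18
ee_pos: [473.3, -44.4, 215.6]
orientation: [0.707, 0.707, -0.001, -0.001]
force: [0.5, 0.1, -0.5]
gripper_width: 13.5
grasp_force: 39.1
```

>>> {"fn": "drive_tool", "kwargs": {"targets": [[0.018,0.003,0,0,0],[0.035,0.0045,0,0,0],[0.035,0.0045,0,0,0],[0.035,0.0045,0,0,0],[0.035,0.0045,0,0,0],[0.035,0.0045,0,0,0],[0.035,0.0045,0,0,0],[0.035,0.0045,0,0,0],[0.022,0.003,0,0,0],[0.0105,0.0015,0,0,0],[0,0,0,0,0],[0,0,0,0,0]]}}

```text
clock: 34.18
ee_pos: [512.5, 250.2, 215.4]
orientation: [0.707, 0.707, -0.002, -0.0]
force: [-0.7, 0.4, -0.1]
gripper_width: 13.2
grasp_force: 39.1
```

```bash
python3 -c "
from h import *
chk(120);print(proj(snap('scene'),[[513.2,252,76],[513.2,252,120]]))"
```

```text
[512.7 249.6 215.7] 13.190016699049773
pot [([256.6, 212.0, 43.6, 53.4], 0.7)]
pred [[357.9, 119.0], [253.1, 199.9]]
brush_thin []
brush_medium [([360.6, 88.4, 10.5, 65.8], 0.64)]
brush_thick [([210.0, 250.1, 20.6, 45.5], 0.93), ([189.7, 293.6, 114.0, 91.8], 0.17)]
pot shift px 0 0 0.911
[[358.30676928 134.00173353]
 [358.72979376 118.53554961]]
```

>>> {"fn": "drive_tool", "kwargs": {"targets": [[0.001,0,0.01,0,0],[0,0,0.015,0,0],[0,0,0.015,0,0],[0,0,0.015,0,0],[0,0,0.015,0,0],[0,0,0.015,0,0],[0,0,0.012,0,0],[0,0,0.01,0,0],[0,0,0.004,0,0],[0,0,0.002,0,0],[0,0,0,0,0],[0,0,0,0,0]]}}

```text
clock: 35.48
ee_pos: [514.0, 252.2, 104.6]
orientation: [0.707, 0.707, 0.001, 0.0]
force: [-0.5, -0.4, 0.0]
gripper_width: 13.3
grasp_force: 39.1
```

>>> {"fn": "drive_tool", "kwargs": {"targets": [[0,0,0.001,0,0],[0,0,0.001,0,0],[0,0,0.001,0,0],[0,0,0,0,0],[0,0,0,0,0]]}}

```text
clock: 35.9
ee_pos: [513.9, 252.1, 101.5]
orientation: [0.707, 0.707, 0.001, 0.0]
force: [-0.1, 0.2, 1.9]
gripper_width: 13.2
grasp_force: 39.2
```

>>> {"fn": "drive_tool", "kwargs": {"targets": [[0,0,0,0,0.025],[0,0,0,0,0.025],[0,0,0,0,0.05],[0,0,0,0,0.05],[0,0,0,0,0.05],[0,0,0,0,0.05],[0,0,-0.015,0,0.05],[0,0,-0.03,0,0.05],[0,0,-0.03,0,0.05],[0,0,-0.03,0,0.05],[0,0,0,0,0.05],[0,0,0,0,0.05]]}}

```text
clock: 36.9
ee_pos: [515.2, 252.6, 208.9]
orientation: [0.707, 0.707, 0.003, 0.001]
force: [-0.2, 0.8, -0.6]
gripper_width: 49.7
grasp_force: 0.0
```

>>> {"fn": "drive_tool", "kwargs": {"targets": [[-0.02,0.001,0,0,0.05],[-0.04,0.002,0,0,0.05],[-0.04,0.002,0,0,0.05],[-0.04,0.002,0,0,0.05],[-0.04,0.002,0,0,0.05],[-0.04,0.002,0,0,0.05],[-0.04,0.002,0,0,0.05],[-0.04,0.002,0,0,0.05],[-0.04,0.002,0,0,0.05],[-0.04,0.002,0,0,0.05],[-0.04,0.002,0,0,0.05],[-0.03,0.001,0,0,0.05]]}}

```text
clock: 37.9
ee_pos: [533.6, -200.7, 203.6]
orientation: [0.708, 0.706, -0.001, -0.001]
force: [1.0, 0.4, 0.8]
gripper_width: 49.9
grasp_force: 0.0
```

>>> {"fn": "drive_tool", "kwargs": {"targets": [[-0.016,0,0,0,0.05],[0,0,0,0,0.05],[0,0,0,0,0.05],[0,0,0,0,0.05]]}}

```text
clock: 38.23
ee_pos: [534.5, -212.4, 204.7]
orientation: [0.707, 0.707, 0.0, -0.001]
force: [-0.6, 0.5, 0.6]
gripper_width: 50.2
grasp_force: 0.0
```

```bash
python3 -c "
from h import *
chk(120);snap('top')
for q in ('brush_medium','brush_thin','rinse_pot','lid_fitted'): print(q,[(np.round(d['rect'],1).tolist(),round(d['confidence'],2)) for d in search_frame('top',q)])"
```

```text
[ 534.8 -212.2  205.1] 50.04175415128619
pot [([256.9, 213.8, 42.9, 55.8], 0.88)]
pred [[208.5, 250.3], [253.1, 199.9]]
brush_thin [([374.5, 106.6, 4.4, 35.7], 0.57)]
brush_medium [([362.0, 121.2, 6.6, 43.9], 0.82)]
brush_thick [([210.2, 248.2, 22.7, 47.6], 0.87)]
pot shift px 0 0 0.988
brush_medium [([161.8, 317.1, 31.5, 10.5], 0.63)]
brush_thin [([440.4, 303.7, 31.6, 16.4], 0.61), ([124.9, 317.6, 32.6, 8.9], 0.6), ([259.8, 365.2, 52.4, 51.8], 0.37)]
rinse_pot [([334.6, 337.6, 56.8, 48.1], 0.92)]
lid_fitted [([259.9, 364.9, 49.9, 54.9], 0.94)]
```

>>> {"fn": "drive_tool", "kwargs": {"targets": [[-0.001,0.0005,0.02,0,0.05],[0,0,0.02,0,0.05],[0,0,0.02,0,0.05],[0,0,0.015,0,0.05],[0,0,0.01,0,0.05],[0,0,0.005,0,0.05],[0,0,0.002,0,0.05],[0,0,0,0,0],[0,0,0,0,0],[0,0,0,0,0],[0,0,0,0,0],[0,0,0,0,0]]}}

```text
clock: 39.73
ee_pos: [536.4, -215.6, 115.2]
orientation: [0.707, 0.707, 0.0, 0.001]
force: [-0.7, 0.1, 2.3]
gripper_width: 18.3
grasp_force: 39.0
```

>>> {"fn": "drive_tool", "kwargs": {"targets": [[0,0,0,0,0],[0,0,0,0,0]]}}

```text
clock: 39.9
ee_pos: [536.4, -215.6, 115.1]
orientation: [0.707, 0.707, 0.0, 0.001]
force: [-0.6, 0.0, 5.0]
gripper_width: 18.1
grasp_force: 39.2
```

>>> {"fn": "drive_tool", "kwargs": {"targets": [[0,0,-0.005,0,0],[0,0,-0.015,0,0],[0,0,-0.02,0,0],[0,0,-0.02,0,0],[0,0,-0.02,0,0],[0,0,-0.02,0,0],[0,0,-0.01,0,0],[0,0,0,0,0],[0,0,0,0,0]]}}

```text
clock: 40.65
ee_pos: [535.5, -215.0, 223.6]
orientation: [0.707, 0.707, 0.0, 0.0]
force: [-0.2, 0.2, -1.6]
gripper_width: 17.7
grasp_force: 39.5
```

To pot: Δx −61.5, Δy +170.

>>> {"fn": "drive_tool", "kwargs": {"targets": [[0.01,-0.0035,0,0,0],[0.0215,-0.008,0,0,0],[0.0215,-0.008,0,0,0],[0.0215,-0.008,0,0,0],[0.0215,-0.008,0,0,0],[0.0215,-0.008,0,0,0],[0.0215,-0.008,0,0,0],[0.0215,-0.007,0,0,0],[0.0095,-0.003,0,0,0],[0,0,0,0,0],[0,0,0,0,0],[0,0,0,0,0]]}}

```text
clock: 41.65
ee_pos: [474.3, -45.7, 223.4]
orientation: [0.707, 0.707, -0.0, 0.0]
force: [-0.7, 0.0, -0.0]
gripper_width: 18.0
grasp_force: 39.5
```

```bash
python3 -c "
from h import *
chk(118)"
```

```text
[474.4 -45.9 223.5] 18.02854002540551
pot [([246.0, 207.7, 42.6, 53.0], 0.85), ([284.1, 362.4, 16.9, 30.1], 0.59)]
pred [[250.3, 185.3], [253.1, 199.9]]
brush_thin [([373.9, 107.2, 5.0, 34.1], 0.58)]
brush_medium [([361.3, 120.1, 10.0, 40.2], 0.52), ([280.9, 175.4, 37.0, 29.9], 0.32)]
brush_thick [([248.0, 151.5, 19.3, 68.8], 0.57)]
pot shift px -11 -6 0.902
```

The pot has been knocked (shift ≈(−11,−6) px). Measuring its new place.

```bash
cat >> h.py <<'E'
def pot():
    s=snap('scene'); g=cv2.cvtColor(s['image'],cv2.COLOR_RGB2GRAY)
    g0=cv2.imread('pics/scene1.png',0); a=g0[212:242,234:282]; ox,oy=30,25
    b=g[212-oy:242+oy,234-ox:282+ox]
    r=cv2.matchTemplate(b,a,cv2.TM_CCOEFF_NORMED); _,v,_,l=cv2.minMaxLoc(r)
    x,y=l; f=lambda m,c,p:(m-p)/(2*(2*c-m-p)+1e-9)
    sx=x-ox+f(r[y,x-1],r[y,x],r[y,x+1])*1; sy=y-oy+f(r[y-1,x],r[y,x],r[y+1,x])
    # shift at body mid-height z~45
    P=proj(s,[[474,-44.5,45]])[0]; print('shift',round(sx,2),round(sy,2),round(v,3),pix2z(s,P+[sx,sy],45).round(1))
    return s
E
python3 -c "
from h import *
s=pot()
im=s['image'][:,:,::-1]
t=snap('top')
d=search_frame('top','rinse_pot');print(d[:1])
z=np.hstack([cv2.resize(im[120:270,180:330],(400,400),interpolation=cv2.INTER_CUBIC),cv2.resize(t['image'][260:410,260:410,::-1],(400,400),interpolation=cv2.INTER_CUBIC)]);cv2.imwrite('pics/m11.png',z)"
```

```text
shift -11.03 -6.04 0.902 [443.7 -46.9  45. ]
[]
```

View pics/m11.png

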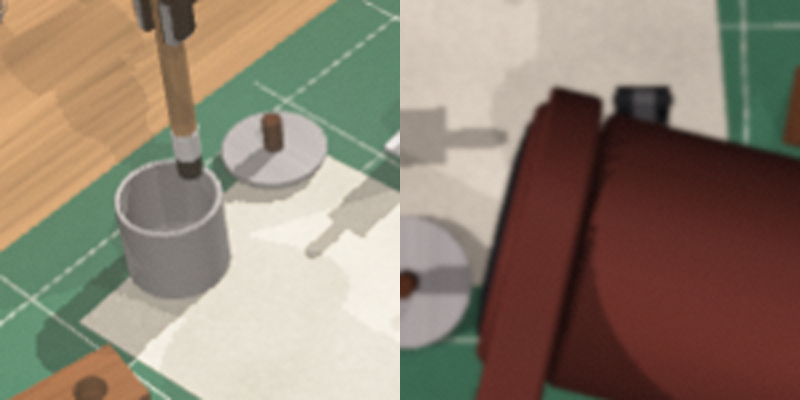

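Pot now centred at scene ≈(243.6,194) for the rim, i.e. about (445,−47): shifted ~29 mm towards the robot, upright; lid not touched. Shift over it, lower and hold.

>>> {"fn": "drive_tool", "kwargs": {"targets": [[0,-0.009,0,0,0],[0,-0.01,0,0,0],[0,-0.01,0,0,0],[0,0,0,0,0],[0,0,0.01,0,0],[0,0,0.015,0,0],[0,0,0.015,0,0],[0,0,0.015,0,0],[0,0,0.012,0,0],[0,0,0.007,0,0],[0,0,0.003,0,0],[0,0,0,0,0]]}}

```text
clock: 43.05
ee_pos: [444.6, -44.8, 145.8]
orientation: [0.707, 0.707, -0.0, -0.001]
force: [0.2, 0.5, 0.1]
gripper_width: 18.1
grasp_force: 39.5
```

```bash
python3 -c "
from h import *
s=pot();o=observe();print(o['ee_pos'],o['force'])
print([np.round(d['rect'],1).tolist() for d in search_frame('scene','brush_thick')],[np.round(d['rect'],1).tolist() for d in search_frame('scene','rinse_pot')])
print(pix2z(s,(243.3,193.8),75))"
```

```text
shift -11.02 -6.23 0.894 [443.3 -46.5  45. ]
[445.24170735 -45.00834235 146.70383524] [-1.25893822 -0.4164781  -1.28533263]
[[243.6, 183.9, 18.9, 42.9]] [[245.9, 207.9, 46.4, 52.8], [188.9, 293.6, 112.2, 92.3]]
[445.93548553 -44.97368861  75.        ]
```

>>> {"fn": "drive_tool", "kwargs": {"targets": [[0,0,0,0,0],[0,0,0,0,0],[0,0,0,0,0],[0,0,0,0,0],[0,0,0,0,0],[0,0,0,0,0],[0,0,0,0,0],[0,0,0,0,0],[0,0,0,0,0],[0,0,0,0,0],[0,0,0,0,0],[0,0,0,0,0]]}}

```text
clock: 44.2
ee_pos: [445.1, -45.0, 146.8]
orientation: [0.707, 0.707, -0.0, -0.0]
force: [0.2, -0.2, -0.7]
gripper_width: 17.8
grasp_force: 39.5
```

>>> {"fn": "drive_tool", "kwargs": {"targets": [[0,0,0,0,0],[0,0,0,0,0],[0,0,0,0,0],[0,0,0,0,0],[0,0,0,0,0],[0,0,0,0,0],[0,0,0,0,0],[0,0,0,0,0],[0,0,0,0,0],[0,0,0,0,0],[0,0,0,0,0],[0,0,0,0,0]]}}

```text
clock: 45.2
ee_pos: [445.1, -45.0, 146.8]
orientation: [0.707, 0.707, -0.0, -0.0]
force: [0.1, -0.0, -0.0]
gripper_width: 17.8
grasp_force: 39.5
```

>>> {"fn": "drive_tool", "kwargs": {"targets": [[0,0,0,0,0],[0,0,0,0,0],[0,0,0,0,0],[0,0,0,0,0],[0,0,0,0,0],[0,0,0,0,0],[0,0,0,0,0],[0,0,0,0,0],[0,0,0,0,0],[0,0,0,0,0],[0,0,0,0,0],[0,0,0,0,0]]}}

```text
clock: 46.2
ee_pos: [445.2, -45.0, 146.8]
orientation: [0.707, 0.707, 0.0, -0.0]
force: [0.6, -1.0, -0.8]
gripper_width: 17.9
grasp_force: 39.5
```

>>> {"fn": "drive_tool", "kwargs": {"targets": [[0,0,-0.01,0,0],[0,0,-0.02,0,0],[0,0,-0.02,0,0],[0,0,-0.02,0,0],[0,0,-0.01,0,0],[0,0,0,0,0],[0,0,0,0,0],[0,0,0,0,0]]}}

```text
clock: 46.87
ee_pos: [444.4, -44.8, 225.6]
orientation: [0.707, 0.707, -0.001, -0.001]
force: [0.4, 0.1, -0.9]
gripper_width: 17.7
grasp_force: 39.5
```

>>> {"fn": "drive_tool", "kwargs": {"targets": [[0.0125,0.0035,0,0,0],[0.0265,0.0085,0,0,0],[0.0265,0.0085,0,0,0],[0.0265,0.0085,0,0,0],[0.0265,0.0085,0,0,0],[0.0265,0.0085,0,0,0],[0.0265,0.0085,0,0,0],[0.0265,0.0085,0,0,0],[0.0215,0.006,0,0,0],[0.0115,0.0034,0,0,0],[0,0,0,0,0],[0,0,0,0,0]]}}

```text
clock: 47.87
ee_pos: [516.8, 185.6, 225.4]
orientation: [0.707, 0.707, -0.002, -0.0]
force: [-0.8, -0.9, 0.3]
gripper_width: 18.1
grasp_force: 39.5
```

```bash
python3 -c "
from h import *
s=pot();o=observe();print(o['ee_pos'],o['force'])
print([np.round(d['rect'],1).tolist() for d in search_frame('scene','brush_thick')])
print(proj(s,[[517.6,186.7,121]]))
t=snap('top','t12')
for q in ('rinse_pot','lid_fitted'): print(q,[(np.round(d['rect'],1).tolist(),round(d['confidence'],2)) for d in search_frame('top',q)])"
```

```text
shift -10.98 -5.99 0.902 [443.9 -46.9  45. ]
[516.89621529 185.02658903 225.66914286] [ 0.48511644 -0.54978277  0.79524607]
[[343.1, 101.0, 14.2, 73.6], [358.0, 147.8, 67.7, 70.6]]
[[341.57227698 133.74808298]]
rinse_pot [([461.4, 309.4, 114.9, 53.7], 0.67), ([336.8, 356.9, 49.0, 45.9], 0.65), ([203.6, 313.4, 56.7, 41.4], 0.28)]
lid_fitted [([261.2, 364.2, 46.8, 50.4], 0.75), ([442.1, 192.7, 26.3, 22.0], 0.19)]
```

>>> {"fn": "drive_tool", "kwargs": {"targets": [[0,0,0.01,0,0],[0,0,0.015,0,0],[0,0,0.015,0,0],[0,0,0.015,0,0],[0,0,0.015,0,0],[0,0,0.015,0,0],[0,0,0.012,0,0],[0,0,0.01,0,0],[0,0,0.005,0,0],[0,0,0.002,0,0],[0,0,0,0,0],[0,0,0,0,0]]}}

```text
clock: 49.12
ee_pos: [518.4, 186.1, 113.5]
orientation: [0.707, 0.707, 0.001, 0.0]
force: [-0.6, 1.1, -0.8]
gripper_width: 17.9
grasp_force: 39.5
```

>>> {"fn": "drive_tool", "kwargs": {"targets": [[0,0,0.001,0,0],[0,0,0.001,0,0],[0,0,0,0,0],[0,0,0,0,0]]}}

```text
clock: 49.45
ee_pos: [518.0, 186.0, 111.2]
orientation: [0.707, 0.707, 0.0, 0.0]
force: [-0.4, -0.3, -0.3]
gripper_width: 18.0
grasp_force: 39.5
```

>>> {"fn": "drive_tool", "kwargs": {"targets": [[0,0,0.001,0,0],[0,0,0,0,0.025],[0,0,0,0,0.025],[0,0,0,0,0.05],[0,0,0,0,0.05],[0,0,0,0,0.05],[0,0,0,0,0.05],[0,0,-0.015,0,0.05],[0,0,-0.03,0,0.05],[0,0,-0.03,0,0.05],[0,0,-0.03,0,0.05],[0,0,0,0,0.05]]}}

```text
clock: 50.45
ee_pos: [522.4, 187.0, 222.7]
orientation: [0.707, 0.707, 0.006, 0.004]
force: [1.2, 0.0, 2.4]
gripper_width: 50.0
grasp_force: 0.0
```

>>> {"fn": "drive_tool", "kwargs": {"targets": [[-0.016,-0.016,0,0,0.05],[-0.016,-0.016,0,0,0.05],[-0.016,-0.016,0,0,0.05],[-0.016,-0.016,0,0,0.05],[-0.016,-0.016,0,0,0.05],[-0.0155,-0.0165,0,0,0.05],[0,0,0.03,0,0.05],[0,0,0.03,0,0.05],[0,0,0.03,0,0.05],[0,0,0.02,0,0.05],[0,0,0,0,0.05],[0,0,0,0,0.05]]}}

```text
clock: 51.45
ee_pos: [419.8, 90.4, 103.7]
orientation: [0.707, 0.707, -0.001, -0.001]
force: [0.1, 0.1, 0.7]
gripper_width: 49.7
grasp_force: 0.0
```

```bash
python3 -c "
from h import *
s=snap('wrist','w13'); o=observe();print(o['ee_pos'],o['force'])
print(proj(s,[[421,90.5,45],[421,90.5,13]]).tolist())
print([(np.round(d['rect'],1).tolist(),round(d['confidence'],2)) for d in search_frame('wrist','lid_fitted')])
im=s['image'].astype(int); m=((im[:,:,0]-im[:,:,2])>15)&(im[:,:,0]<130); m[:,:270]=0;m[:,370:]=0
ys,xs=np.nonzero(m[180:320]); ys=ys+180; print(xs.min(),xs.max(),ys.min(),ys.max())
pot()
snap('scene')
for q in ('brush_thin','brush_medium','brush_thick'): print(q,[(np.round(d['rect'],1).tolist(),round(d['confidence'],2)) for d in search_frame('scene',q)])
t=snap('top','t13')
print([(np.round(d['rect'],1).tolist(),round(d['confidence'],2)) for d in search_frame('top','rinse_pot')])
"
```

```text
[421.49267639  90.52036229 105.26820164] [0.42691078 0.91097811 0.52751743]
[[320.7322534555954, 247.26520766378903], [320.6733153507299, 235.2116182320877]]
[([323.9, 230.7, 123.3, 115.9], 0.86)]
309 334 225 259
shift -10.99 -5.68 0.894 [444.5 -47.5  45. ]
brush_thin []
brush_medium [([359.9, 117.4, 7.5, 41.4], 0.65)]
brush_thick [([342.9, 135.2, 11.9, 44.7], 0.79)]
[([336.3, 356.1, 53.8, 46.6], 0.91)]
```

```bash
python3 -c "
from h import *
s=snapshot('top')
for f in ('t12','t13','top0'):
    g=cv2.imread('pics/'+f+'.png',0)[310:400,285:390]; g=cv2.resize(g,None,fx=6,fy=6,interpolation=cv2.INTER_CUBIC)
    c=cv2.HoughCircles(cv2.GaussianBlur(g,(9,9),2),cv2.HOUGH_GRADIENT,1,40,param1=60,param2=25,minRadius=115,maxRadius=175)
    if c is None: print(f,None); continue
    for x,y,r in c[0][:4]:
        uv=(285+(x+.5)/6-.5,310+(y+.5)/6-.5); print(f,np.round(uv,1),round(r/6,1),pix2z(s,uv,75).round(1),'rmm',round(r/6*1.773,1))
"
```

```text
t12 [337.7 356.7] 20.6 [442.1 -46.2  75. ] rmm 36.6
t13 [337.3 357.8] 19.5 [440.1 -45.6  75. ] rmm 34.5
top0 None
```

>>> {"fn": "drive_tool", "kwargs": {"targets": [[0,0,0.02,0,0.05],[0,0,0.02,0,0.05],[0,0,0.02,0,0.05],[0,0,0.02,0,0.05],[0,0,0.015,0,0.05],[0,0,0.01,0,0.05],[0,0,0.005,0,0.05],[0,0,0.001,0,0.05],[0,0,0,0,0.05],[0,0,0,0,0.05]]}}

```text
clock: 52.78
ee_pos: [422.3, 90.6, -5.3]
orientation: [0.707, 0.707, 0.001, 0.001]
force: [-0.2, -0.7, -0.0]
gripper_width: 50.2
grasp_force: 0.0
```

>>> {"fn": "drive_tool", "kwargs": {"targets": [[0,0,0,0,0],[0,0,0,0,0],[0,0,0,0,0],[0,0,0,0,0],[0,0,0,0,0],[0,0,0,0,0],[0,0,0,0,0],[0,0,0,0,0],[0,0,0,0,0]], "force": 40}}

```text
clock: 53.53
ee_pos: [422.1, 90.6, -5.3]
orientation: [0.707, 0.707, 0.001, 0.001]
force: [-0.7, 1.2, 6.7]
gripper_width: 16.4
grasp_force: 39.5
```

```bash
cat > fit.py <<'E'
from h import *
from scipy.ndimage import map_coordinates as mc
th=np.linspace(0,2*np.pi,120,endpoint=False); C=np.c_[np.cos(th),np.sin(th)]
def fit(s,z=75,rs=((40,38,36.),)):
    g=cv2.GaussianBlur(cv2.cvtColor(s['image'],cv2.COLOR_RGB2GRAY),(0,0),.6).astype(float)
    def ring(x,y,r):
        p=proj(s,np.c_[x+r*C[:,0],y+r*C[:,1],np.full(120,z)]); return mc(g,[p[:,1],p[:,0]],order=1)
    best=[]
    for x in np.arange(425,490,1.):
        for y in np.arange(-62,-28,1.):
            v=ring(x,y,40); i=ring(x,y,35.5)
            best.append((np.median(v-i)-.3*v.std(),x,y))   # bright rim, darker inside
    best.sort(reverse=True); b=np.array(best[:8]); return b[0].round(1),b[:,1:].mean(0).round(1)
for n in('top','scene'): print(n,fit(snap(n)))
E
python3 fit.py
```

```text
top (array([ 25.4, 444. , -47. ]), array([444.1, -46.8]))
scene (array([ 14.1, 443. , -44. ]), array([442.2, -44.8]))
```

>>> {"fn": "drive_tool", "kwargs": {"targets": [[0,0,-0.005,0,0],[0,0,-0.015,0,0],[0,0,-0.02,0,0],[0,0,-0.02,0,0],[0,0,-0.02,0,0],[0,0,-0.02,0,0],[0,0,-0.01,0,0],[0,0,0,0,0],[0,0,0,0,0],[0,0,0,0,0]]}}

```text
clock: 54.47
ee_pos: [419.8, 90.4, 102.4]
orientation: [0.707, 0.707, -0.001, -0.001]
force: [-0.3, 0.5, -1.5]
gripper_width: 16.4
grasp_force: 39.1
```

>>> {"fn": "drive_tool", "kwargs": {"targets": [[-0.01,0.002,0,0,0],[-0.02,0.003,0,0,0],[-0.02,0.003,0,0,0],[-0.02,0.003,0,0,0],[-0.02,0.003,0,0,0],[-0.02,0.003,0,0,0],[-0.016,0.003,0,0,0],[-0.01,0.002,0,0,0],[0,0,0,0,0],[0,0,0,0,0],[0,0,0,0,0],[0,0,0,0,0]]}}

```text
clock: 55.47
ee_pos: [442.6, -44.7, 103.4]
orientation: [0.707, 0.707, -0.0, -0.001]
force: [-0.7, -0.3, -1.2]
gripper_width: 16.1
grasp_force: 39.1
```

```bash
python3 -c "
from h import *
s=pot();o=observe();print(o['ee_pos'],o['force'],o['gripper_width'])
import fit
w=snap('wrist'); print([(np.round(d['rect'],1).tolist(),round(d['confidence'],2)) for d in search_frame('wrist','lid_fitted')])
e=o['ee_pos']
for dy in(0,): print(proj(w,[[e[0]+45*np.cos(a),e[1]+dy+45*np.sin(a),e[2]+6+13] for a in (0,np.pi/2,np.pi)]).round(1).tolist())
"
```

```text
shift -11.01 -5.87 0.891 [444.1 -47.2  45. ]
[442.71871984 -44.69849727 103.53606261] [ 0.41560117  0.70004402 -1.43985698] 16.50237960595655
top (array([ -3.2, 435. , -54. ]), array([435.5, -53. ]))
scene (array([  5.6, 444. , -44. ]), array([443.5, -44. ]))
[([318.9, 285.7, 203.5, 185.4], 0.64), ([466.7, 404.6, 22.2, 30.5], 0.16)]
[[417.0, 294.6], [317.9, 195.5], [218.8, 294.5]]
```

>>> {"fn": "drive_tool", "kwargs": {"targets": [[-0.001,0.0005,0.008,0,0],[0,0,0.008,0,0],[0,0,0.006,0,0],[0,0,0.004,0,0],[0,0,0.004,0,0],[0,0,0.003,0,0],[0,0,0.002,0,0],[0,0,0.001,0,0],[0,0,0,0,0],[0,0,0,0,0],[0,0,0,0,0]]}}

```text
clock: 56.63
ee_pos: [443.9, -46.6, 68.1]
orientation: [0.707, 0.707, 0.0, 0.0]
force: [-1.2, -1.3, -2.3]
gripper_width: 16.7
grasp_force: 39.1
```

>>> {"fn": "drive_tool", "kwargs": {"targets": [[0,0,0.001,0,0],[0,0,0.001,0,0],[0,0,0.001,0,0],[0,0,0,0,0],[0,0,0,0,0]]}}

```text
clock: 57.05
ee_pos: [443.5, -46.5, 64.7]
orientation: [0.707, 0.707, -0.0, -0.0]
force: [0.2, -0.4, -2.0]
gripper_width: 16.4
grasp_force: 39.1
```

>>> {"fn": "drive_tool", "kwargs": {"targets": [[0,0,0.001,0,0],[0,0,0.001,0,0],[0,0,0,0,0],[0,0,0,0,0]]}}

```text
clock: 57.38
ee_pos: [443.5, -46.5, 62.7]
orientation: [0.707, 0.707, -0.0, -0.0]
force: [-0.5, -0.4, -2.1]
gripper_width: 16.7
grasp_force: 39.2
```

>>> {"fn": "drive_tool", "kwargs": {"targets": [[0,0,0.0005,0,0],[0,0,0.0005,0,0],[0,0,0,0,0],[0,0,0,0,0]]}}

```text
clock: 57.72
ee_pos: [443.6, -46.5, 62.6]
orientation: [0.707, 0.707, -0.0, -0.0]
force: [-2.3, 0.8, 5.6]
gripper_width: 16.8
grasp_force: 39.8
```

Contact at exactly the seated height. Release and retreat.

>>> {"fn": "drive_tool", "kwargs": {"targets": [[0,0,0,0,0.03],[0,0,0,0,0.03],[0,0,0,0,0.05],[0,0,0,0,0.05],[0,0,0,0,0.05],[0,0,0,0,0.05],[0,0,-0.01,0,0.05],[0,0,-0.03,0,0.05],[0,0,-0.03,0,0.05],[0,0,-0.03,0,0.05],[0,0,-0.03,0,0.05],[0,0,0,0,0.05]]}}

```text
clock: 58.72
ee_pos: [448.5, -47.8, 199.9]
orientation: [0.707, 0.707, 0.004, 0.006]
force: [2.3, -0.7, 1.6]
gripper_width: 49.7
grasp_force: 0.0
```

>>> {"fn": "drive_tool", "kwargs": {"targets": [[-0.03,0,0,0,0.05],[-0.03,0,0,0,0.05],[-0.03,0,0,0,0.05],[-0.03,0,0,0,0.05],[-0.03,0,0,0,0.05],[-0.03,0,0,0,0.05],[-0.03,0,0,0,0.05],[-0.03,0,0,0,0.05],[-0.02,0,0,0,0.05],[0,0,0,0,0.05],[0,0,0,0,0.05],[0,0,0,0,0.05]]}}

```text
clock: 59.72
ee_pos: [443.2, -305.7, 191.6]
orientation: [0.707, 0.707, 0.0, -0.001]
force: [0.5, 0.4, 0.9]
gripper_width: 50.0
grasp_force: 0.0
```

```bash
python3 - <<'E'
from h import *
g0=cv2.imread('pics/scene1.png',0); s=snap('scene','end'); g=cv2.cvtColor(s['image'],cv2.COLOR_RGB2GRAY)
for n,(y0,y1,x0,x1) in {'pot body':(212,242,234,282),'disc+knob':(178,214,230,276)}.items():
    a=g0[y0:y1,x0:x1]; r=cv2.matchTemplate(g[y0-15:y1+15,x0-20:x1+20],a,cv2.TM_CCOEFF_NORMED); _,v,_,l=cv2.minMaxLoc(r); print(n,l[0]-20,l[1]-15,round(v,3))
for q in ('brush_thin','brush_medium','brush_thick','rinse_pot','lid_fitted','paint_jar_a','model_truck'): print(q,[(np.round(d['rect']).tolist(),round(d['confidence'],2)) for d in search_frame('scene',q)])
snap('top'); 
for q in ('brush_thin','brush_medium','brush_thick'): print(q,[(np.round(d['rect']).tolist(),round(d['confidence'],2)) for d in search_frame('top',q)])
o=observe();print(o['ee_pos'],o['clock'])
# knob top and disc edge against a seated lid on (443.5,-46)
print(proj(s,[[443.5,-46,113],[443.5,-46,81]]).round(1).tolist())
m=s['image'].astype(int); m=((m[:,:,0]-m[:,:,2])>25)&(m[:,:,0]<140); ys,xs=np.nonzero(m[165:205,225:262]); print('knob',xs.min()+225,xs.max()+225,ys.min()+165,ys.max()+165)
E
```

```text
pot body -11 -6 0.908
disc+knob -11 -6 0.877
brush_thin [([187.0, 293.0, 110.0, 90.0], 0.51), ([374.0, 107.0, 3.0, 34.0], 0.5)]
brush_medium [([362.0, 120.0, 5.0, 41.0], 0.55)]
brush_thick [([343.0, 134.0, 10.0, 43.0], 0.88)]
rinse_pot []
lid_fitted [([242.0, 192.0, 44.0, 36.0], 0.87), ([443.0, 194.0, 16.0, 25.0], 0.3)]
paint_jar_a [([283.0, 362.0, 19.0, 25.0], 0.96), ([444.0, 198.0, 16.0, 24.0], 0.91), ([370.0, 310.0, 82.0, 84.0], 0.42)]
model_truck [([371.0, 310.0, 82.0, 84.0], 0.84)]
brush_thin [([125.0, 317.0, 29.0, 8.0], 0.46)]
brush_medium [([163.0, 316.0, 31.0, 10.0], 0.56), ([124.0, 320.0, 32.0, 7.0], 0.44)]
brush_thick [([200.0, 316.0, 28.0, 15.0], 0.75)]
[ 443.48359166 -306.41428918  191.82580399] 60.3167
[[239.7, 180.3], [241.7, 191.5]]
knob 232 245 171 193
```

```bash
python3 -c "
from h import *
print(close_job())"
```

```text
the job is handed in; nothing more can be done
None
```

I rinsed all three brushes (thin, medium, then thick) and stood each in its own tube. I put the lid back fully seated on the pot, which got knocked about 30 mm partway through but stayed upright, and handed the job in at about 60 s; the verdict was not returned.

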